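# Finish the slat stand, then hold the garnish dish over it, turned a quarter turn

### The arm

A 7-joint arm with a two-finger parallel gripper is mounted at the origin on the work surface. World frame = base frame: x ahead of the robot, y to its left, z up, the work surface at z = 0. Lengths are in mm, angles in degrees, forces in N, time in s.
With the tool pointing down it reaches from about 425 to 825 mm from the base axis. Payload 3.6 kg.
Tool frame: the origin (TCP) lies between the finger pads; the fingertips stand 8 mm ahead of it and the grasp point (between the pads) lies 11 mm behind it; z points along the fingers, y is the direction in which the jaws open and shut (so a half turn about z gives the same grasp; the last joint's range is limited). The gripper opens to 85 mm and grips with 20 to 120 N. Pads are 22 mm wide; open, the fingers measure 114 mm over their backs; the gripper's body (76 mm by 85 mm) begins 54 mm behind the grasp point. The pads swing forward as they close: fully open they stand 13 mm farther back than shut.
Start: joints at [65.002, 35.231, -0.722, 81.555, 0.464, 63.22, -2.315], TCP at [258.985, -596.146, 239.297] pointing down, gripper open.
Joint ranges: [-178.69, 178.69], [-17.37, 117.87], [-77.05, 75.6], [15.02, 138.74], [-78.02, 258.01], [0.78, 113.62], [-162.83, 162.83]. Speed limits (degrees/s): [159.86, 159.86, 180, 180, 180, 180, 180].

### API

Orientations are given as [roll, pitch, yaw] about the fixed x, y, z axes, in that order (R = Rz(yaw) Ry(pitch) Rx(roll)).
In Python, from rig import * gives the robot as it stands.
- The arm moves only by the shell command python3 -m creep 'ROWS' [FORCE]. ROWS is JSON, a list of rows, each a list of 7 numbers: the shift along the world's x, y, z in mm, then the turn, a rotation vector about the world's x, y, z in rad, then the finger opening in mm, from 0 to 85.4. A call has 1 to 8 rows; each row is the pose to reach, as a shift and turn from the pose commanded when the call began; what a row does not reach only later rows make up. A row lasts 1/12 s, in which the tool goes at most 41.7 mm and 7.16 degrees, less where a joint would pass 70% of its speed; a pose out of reach is approached as far as the arm can. A call with a gripper value outside its range is refused whole. The fingers move at their own pace and stop on an object; FORCE is the grip in N (left out, the last holds). Time passes only in rows, so rows that repeat a pose let the fingers close. It gives the time, the measured TCP pose, the force and the opening at its end, in the units of the state.
- state(): the state, without advancing time (a new reading comes with each control period).
- camera(name): name is "scene" or "side" or "wrist"; returns a dict with "img" (384x512x3 uint8, red, green, blue), "fovy" (degrees; the focal length in pixels is half the picture's height over the tangent of half this angle, whatever the lens; pixels are square), "cx", "cy" (the principal point, pixels), "dist_coeffs" ([k1, k2, p1, p2, k3] as OpenCV has them; the pictures are not rectified), "rvec" (rotation vector, rad) and "tvec" (3), from world to camera coordinates, as OpenCV has them. Camera axes: x right, y down, z forward; pixel columns grow to the right and rows downward; lengths in mm; the calibration is good to about 2 mm. A picture is of the moment at which its call begins. There is no depth.
- job_done(): hands the job in, once; it reports no verdict.
The state is a dict: "time": time; "joint_pos": joint angles; "joint_velocities": joint speeds; "joint_torque": joint torques, N m; "tcp_pos": TCP position; "tool_rot": TCP orientation; "wrist_force": force on the tool from outside, world axes, zero at the start; "wrist_torque": the same for the moment, N m; "grip_width": finger opening in mm.
Only numpy, scipy, OpenCV 4.12 (cv2) and the standard library are available. Lean on these libraries where they do the work, as an engineer would, in place of code of your own. Each camera call takes 0.05 s, during which the arm holds its last target. There are 200 camera calls.

### The job

Lay the two loose wooden slats crosswise on top of the stand's two fixed slats, centred and as far apart as the ones below, so that the four make a square. Then lift the steel dish by its upright black tab and, keeping it level so that the tomato stays in the middle, turn it a quarter turn anticlockwise seen from above, so that the tab, which points roughly towards the robot at first, ends on the robot's right in line with the top slats. Finish while still holding the dish, still and level, centred about 10 cm above the top slats and touching nothing else; leave the red-lidded tubs and the pile of red lids alone.

Things in the scene. Friction and masses are not known exactly. Their poses are not given: they have to be found in the camera images.
- stand: Fixed stand: white board 150 x 150 x 8 mm with two wooden slats (150 x 20 x 20 mm) fixed on it along the stand's x, centre lines at y = +45 and -45 mm, tops 28 mm above the bench. Origin: centre of the board's underside; z up, x away from the robot within 0.2 rad. The top slats belong along the stand's y at x = +45 and -45 mm; their tops are then 48 mm above the bench.
- slat_a_mid (a point): Loose plain wooden slat, 150 x 20 x 20 mm, about 45 g, lying on the bench. The point is its centre, half-way up; its x runs along its length, z up.
- slat_b_mid (a point): The other loose slat, the same as the first; either may go in either place. The point is its centre; x along its length, z up.
- dish_well (a point): Round steel dish on the bench, 156 mm across, rim 22 mm high, about 150 g, its inside sloping at 9 degrees to the middle. Point: where the tomato's centre rests, on the dish's axis, 20 mm above its underside. Axes: z up, x from the tab to the middle (tab on the -x side). At first its x is along the stand's x within 0.1 rad; turned as wanted, along the stand's y.
- dish_grip (a point): The dish's grip: upright black tab, 12 mm thick along the dish's x (pinch it along the line to the middle), 50 mm wide along its y, 17 to 62 mm above the dish's underside. Point: mid thickness and width, 94 mm from the dish's axis, 44 mm above the underside; axes as dish. The rim is about 10 mm from the tab's inner face, 23 mm high; above it a finger has room.
- tomato_center (a point): Loose cherry tomato, a ball 34 mm across, about 20 g, lying in the middle of the dish. The point is its centre.
- tub_a: Closed tub of relish with a red lid, 118 mm across, 74 mm high; origin at the centre of its underside. To be left alone.
- tub_b: Another tub, the same. To be left alone.
- lids: Pile of red lids, 118 mm across, 32 mm high; origin at the centre of its underside. To be left alone.
There are look-alikes about, which are no part of the job. Leave any orange or pink look-alike of the part that bears slat_b_mid alone.

How it is judged (in metres and radians):
On the way, in this order (a step that is already met when the one before it is completed fails the run):
1. both slats lie crosswise on the stand and are let go (((x of slat_a_mid in the frame of stand between 0.027 and 0.063 m and y of slat_a_mid in the frame of stand between -0.025 and 0.025 m and z of slat_a_mid in the frame of stand between 0.032 and 0.045 m and angle between the x axis of each of slat_a_mid, slat_b_mid and the y axis of stand, either way round below 0.2 rad and contact force between each of slat_a, slat_b and the fingers below 0.1 N and x of slat_b_mid in the frame of stand between -0.063 and -0.027 m and y of slat_b_mid in the frame of stand between -0.025 and 0.025 m and z of slat_b_mid in the frame of stand between 0.032 and 0.045 m) or (x of slat_a_mid in the frame of stand between -0.063 and -0.027 m and y of slat_a_mid in the frame of stand between -0.025 and 0.025 m and z of slat_a_mid in the frame of stand between 0.032 and 0.045 m and angle between the x axis of each of slat_a_mid, slat_b_mid and the y axis of stand, either way round below 0.2 rad and contact force between each of slat_a, slat_b and the fingers below 0.1 N and x of slat_b_mid in the frame of stand between 0.027 and 0.063 m and y of slat_b_mid in the frame of stand between -0.025 and 0.025 m and z of slat_b_mid in the frame of stand between 0.032 and 0.045 m))), for 0.2 s.
2. the dish is lifted off the bench by the gripper with the tomato in its middle (height (world z) of dish_well above 0.05 m and contact force between dish and the fingers above 1 N and distance between tomato_center and dish_well below 0.025 m), for 0.1 s.
At the end, for the whole second after the job is handed in: Slats let go across the stand, within 18 mm (sideways), 25 mm (lengthwise), 0.2 rad of place. Dish held clear by the gripper only, within 40 mm of the stand's middle, 17 to 180 mm over the slats, tab to stand's -y within 0.25 rad, tilt under 0.12 rad, at rest, tomato within 15 mm of its middle (((x of slat_a_mid in the frame of stand between 0.027 and 0.063 m and y of slat_a_mid in the frame of stand between -0.025 and 0.025 m and z of slat_a_mid in the frame of stand between 0.032 and 0.045 m and angle between the x axis of each of slat_a_mid, slat_b_mid and the y axis of stand, either way round below 0.2 rad and contact force between each of slat_a, slat_b and the fingers below 0.1 N and x of slat_b_mid in the frame of stand between -0.063 and -0.027 m and y of slat_b_mid in the frame of stand between -0.025 and 0.025 m and z of slat_b_mid in the frame of stand between 0.032 and 0.045 m) or (x of slat_a_mid in the frame of stand between -0.063 and -0.027 m and y of slat_a_mid in the frame of stand between -0.025 and 0.025 m and z of slat_a_mid in the frame of stand between 0.032 and 0.045 m and angle between the x axis of each of slat_a_mid, slat_b_mid and the y axis of stand, either way round below 0.2 rad and contact force between each of slat_a, slat_b and the fingers below 0.1 N and x of slat_b_mid in the frame of stand between 0.027 and 0.063 m and y of slat_b_mid in the frame of stand between -0.025 and 0.025 m and z of slat_b_mid in the frame of stand between 0.032 and 0.045 m)) and horizontal distance between dish_well and stand below 0.04 m and z of dish_well in the frame of stand between 0.085 and 0.25 m and y of dish_grip in the frame of stand below -0.06 m and angle between the x axis of dish_well and the y axis of stand, either way round below 0.25 rad and angle between dish_well's own z axis and vertical below 0.12 rad and distance between tomato_center and dish_well below 0.015 m and contact force between dish and the fingers above 1 N and contact force between dish and stand below 0.05 N and contact force between dish and slat_a below 0.05 N and contact force between dish and slat_b below 0.05 N and linear speed of dish below 0.02 m/s and angular speed of dish below 0.15 rad/s and linear speed of tomato below 0.03 m/s); the arm keeps its last pose, push and grip.
It fails at once if the dish is tipped (angle between dish_well's own z axis and vertical above 0.3 rad).
It fails at once if the tomato rolls away from the middle of the dish (distance between tomato_center and dish_well above 0.035 m).
It fails at once if a tub is disturbed (distance of tub_a from where it was at the start of the episode above 0.02 m).
It fails at once if a tub is disturbed (distance of tub_b from where it was at the start of the episode above 0.02 m).
It fails at once if the pile of lids is disturbed (distance of lids from where it was at the start of the episode above 0.02 m).
It also fails if it takes over 64 s, if anything falls off the work surface, if the arm or the gripper's body presses on something with over 40 N, if the wrist force passes 120 N, or if a joint passes its speed limit or range.

## Working session

There is one attempt and no reset: what is moved stays moved. The work goes in short steps, Python scripts to look and compute and a shell command to move; the robot and the scene stay as the last step left them, time stands still between calls to the robot, and variables do not carry over. Pictures are saved under pics/ and viewed, about 8 in all and at most 12, crops included, and the job is handed in when it is done.

```bash
mkdir -p pics; ls; cat > h.py <<'E'
from rig import *
import numpy as np, cv2
def K(c):
    f=192/np.tan(np.radians(c["fovy"])/2); return np.array([[f,0,c["cx"]],[0,f,c["cy"]],[0,0,1.]])
def ray(c,px,z):
    "pixels -> world points on the plane at height z"
    p=cv2.undistortPoints(np.array(px,float).reshape(-1,1,2),K(c),np.array(c["dist_coeffs"],float)).reshape(-1,2)
    R=cv2.Rodrigues(np.array(c["rvec"],float))[0]; t=np.array(c["tvec"],float).ravel()
    o=-R.T@t; d=np.c_[p,np.ones(len(p))]@R
    return o+d*((z-o[2])/d[:,2])[:,None]
def proj(c,P):
    return cv2.projectPoints(np.array(P,float).reshape(-1,1,3),np.array(c["rvec"],float),np.array(c["tvec"],float),K(c),np.array(c["dist_coeffs"],float))[0].reshape(-1,2)
def save(name,img): cv2.imwrite("pics/"+name,img[:,:,::-1])
E
python3 - <<'E'
from h import *
import pickle
s=state(); print(s)
cs={n:camera(n) for n in("scene","side","wrist")}
pickle.dump(cs,open("c0.pkl","wb"))
for n,c in cs.items():
    print(n,c["fovy"],c["dist_coeffs"],(-cv2.Rodrigues(np.array(c["rvec"],float))[0].T@np.array(c["tvec"]).ravel()).round())
    save(n+"0.png",c["img"])
E
```

```text
pics
{'time': 0.0, 'joint_pos': array([65.0014317 , 35.28879295, -0.72448269, 81.64239701,  0.46528803,
       63.21929863, -2.31437546]), 'joint_velocities': array([-0.00669708, -0.01638795,  0.13909969, -0.11210061, -0.08062596,
       -0.05695024, -0.15096933]), 'joint_torque': array([ 3.98229622e-04, -4.69216275e+01,  2.59363661e-01, -1.71034276e+01,
        9.87975887e-03,  9.65457119e-03, -2.34853630e-07]), 'tcp_pos': array([ 258.69858397, -595.48025693,  238.13700619]), 'tool_rot': array([-1.79852419e+02,  2.27466663e-03,  2.34862913e+01]), 'wrist_force': array([-0.64268471, -0.88649941,  0.53065339]), 'wrist_torque': array([ 0.00618254, -0.00418517, -0.02314765]), 'grip_width': 85.44562190138588}
scene 55.01883713364988 [-0.08486222  0.          0.          0.          0.        ] [1129. -241.  989.]
side 56.10115082420685 [-0.10003404  0.          0.          0.          0.        ] [299. 923. 877.]
wrist 69.26911966311206 [-0.06506087  0.          0.          0.          0.        ] [ 326. -565.  373.]
```

View pics/scene0.png

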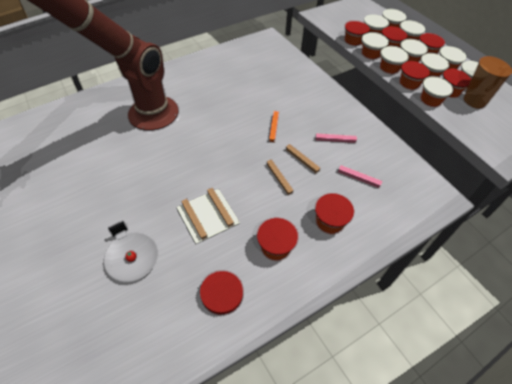

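View pics/side0.png

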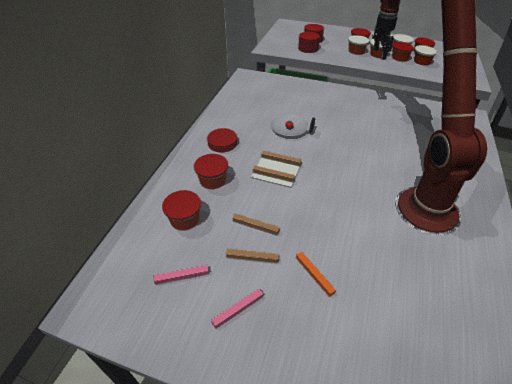

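Scene view: the plain brown loose slats are at (302,158) and (280,176), the stand at (208,215), and the dish at (131,257) with its tab at (118,229). The look-alikes are orange (274,126) and pink (336,138) and (358,176). The two plain brown ones fit the description. Next I measure them and make the confirming crop.

```bash
python3 - <<'E'
from h import *
import pickle
cs=pickle.load(open("c0.pkl","rb"))
def blobs(m,lo=40,hi=1500):
    n,l,st,ce=cv2.connectedComponentsWithStats(m.astype(np.uint8))
    return [(l==i,ce[i],st[i,4]) for i in range(1,n) if lo<st[i,4]<hi]
for n in("scene","side"):
    c=cs[n]; hsv=cv2.cvtColor(c["img"],cv2.COLOR_RGB2HSV); h,s,v=[hsv[...,i].astype(int) for i in range(3)]
    print(n)
    for nm,m,z in(("wood",(h>6)&(h<20)&(s>85)&(s<200)&(v>60),10),("red",((h<6)|(h>172))&(s>150)&(v>60),20),("black",(v<45),40)):
        for b,ce,a in blobs(m,25,2500):
            ys,xs=np.nonzero(b); W=ray(c,np.c_[xs,ys],z)[:,:2]
            w=W.mean(0)
            if not(0<w[0]<1000 and abs(w[1])<800 and np.hypot(*w)>300): continue
            r=cv2.minAreaRect(W.astype(np.float32)); ev,V=np.linalg.eigh(np.cov((W-w).T)); 
            print(nm,ce.round(),a,"mean",w.round(1),"rect",np.round(r[0],1),np.round(r[1],1),"ang",np.degrees(np.arctan2(V[1,1],V[0,1])).round(1))
a=cv2.resize(cs["scene"]["img"][90:250,160:400],None,fx=3.3,fy=3.3,interpolation=cv2.INTER_CUBIC)
save("crop1.png",a)
E
```

```text
scene
wood [273. 126.] 186 mean [313.4 359.2] rect [311.3 360.8] [ 23.3 163.9] ang 140.6
wood [302. 158.] 225 mean [498.8 359.6] rect [496.6 359.3] [150.1  25.1] ang -169.6
wood [279. 177.] 220 mean [526.6 243.8] rect [523.9 244.1] [ 21.5 151.8] ang 175.7
wood [220. 207.] 239 mean [532.4  14.2] rect [528.8  14.4] [ 19.  153.2] ang 178.3
wood [194. 219.] 236 mean [530.1 -76.7] rect [526.8 -76.5] [ 17.7 153.4] ang 178.2
wood [324. 225.] 49 mean [756.4 258.8] rect [761.7 258. ] [72.4 31.6] ang -148.0
red [334. 210.] 967 mean [731.4 313.7] rect [730.1 314.4] [114.7 122.2] ang 122.6
red [277. 236.] 1132 mean [717.4 108.1] rect [716.3 108. ] [117.6 118.7] ang 132.3
red [131. 257.] 59 mean [ 559.4 -292.1] rect [ 559.3 -291.5] [25.6 25.8] ang 97.7
red [221. 292.] 1387 mean [ 784.2 -117.4] rect [ 783.  -118.6] [111.8 116.3] ang 160.6
black [117. 228.] 108 mean [ 462.6 -293.3] rect [ 463.3 -293.2] [27.6 42.2] ang 87.8
black [397. 268.] 506 mean [986.2 337.7] rect [978.8 359.9] [ 30.8 214.3] ang 98.9
side
wood [281. 158.] 243 mean [535.1 -85. ] rect [535.8 -85. ] [ 35.8 151.5] ang 178.3
wood [2
[... 537 characters left out ...]
t [763.6  44.9] [122.1 121.7] ang 105.1
red [209. 184.] 72 mean [728.6 136.2] rect [728.2 135.3] [76.8 38.4] ang 171.6
red [181. 204.] 844 mean [776.1 253.6] rect [777.4 252. ] [120.  123.6] ang 120.4
red [180. 226.] 58 mean [737.9 333.6] rect [740.5 333.5] [25.  57.8] ang 175.8
black [261.  66.] 60 mean [ 815.1 -714.2] rect [ 815.2 -712.8] [36.2 78.8] ang 110.0
black [298.  74.] 137 mean [ 616.5 -694.7] rect [ 607.6 -691.9] [ 75.5 250.3] ang 173.8
black [312. 125.] 38 mean [ 461.6 -284.3] rect [ 461.6 -287.5] [ 11.  101.5] ang 95.1
black [ 92. 252.] 30 mean [927. 517.] rect [926.8 517.2] [ 3.6 81.1] ang 90.0
black [114. 372.] 550 mean [681.8 778. ] rect [692.  781.7] [ 34.8 147.1] ang 173.2
```

View pics/crop1.png

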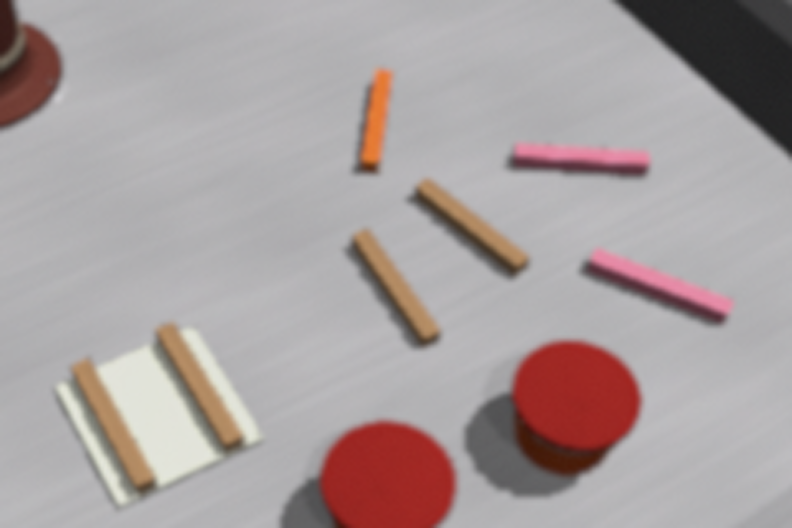

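Crop: the two plain wooden slats are loose and clearly brown, not orange or pink. Both views agree within about 2 mm: slat P is at (498,360), yaw 10.5°, and slat Q at (525.5,244.5), yaw -4.2°. The stand centre is about (534.5,-31), yaw -1.8°. I'll fetch Q first.

```bash
python3 -m creep '[[200,250,0,0,0,-0.48,85],[200,250,0,0,0,-0.48,85],[200,250,0,0,0,-0.48,85],[200,250,0,0,0,-0.48,85],[200,250,0,0,0,-0.48,85],[200,250,0,0,0,-0.48,85],[200,250,0,0,0,-0.48,85],[200,250,0,0,0,-0.48,85]]' 40; python3 -m creep '[[100,300,0,0,0,0,85],[100,300,0,0,0,0,85],[100,300,0,0,0,0,85],[100,300,0,0,0,0,85],[100,300,0,0,0,0,85],[100,300,0,0,0,0,85],[100,300,0,0,0,0,85],[100,300,0,0,0,0,85]]'; python3 -m creep '[[-30,290,-60,0,0,0,85],[-30,290,-60,0,0,0,85],[-30,290,-60,0,0,0,85],[-30,290,-60,0,0,0,85],[-30,290,-60,0,0,0,85],[-30,290,-60,0,0,0,85],[-30,290,-60,0,0,0,85],[-30,290,-60,0,0,0,85]]'
```

```text
time: 0.82
tcp_pos: [462.0, -341.3, 239.1]
tool_rot: [-179.8, -0.1, -3.7]
wrist_force: [1.1, 0.7, -0.2]
grip_width: 85.2
time: 1.48
tcp_pos: [559.9, -39.6, 239.1]
tool_rot: [-179.8, -0.0, -3.6]
wrist_force: [1.1, 0.9, -0.0]
grip_width: 85.2
time: 2.15
tcp_pos: [524.8, 254.7, 177.4]
tool_rot: [-179.6, 0.3, -3.2]
wrist_force: [-1.2, -0.2, -0.8]
grip_width: 85.0
```

```bash
python3 -m creep '[[-3,0,-40,0,0,0,85],[-3,0,-80,0,0,0,85],[-3,0,-110,0,0,0,85],[-3,0,-130,0,0,0,85],[-3,0,-130,0,0,0,85],[-3,0,-130,0,0,0,85]]'; python3 - <<'E'
from h import *
c=camera("wrist"); save("w1.png",c["img"]); s=state(); print(s["tcp_pos"],s["tool_rot"])
hsv=cv2.cvtColor(c["img"],cv2.COLOR_RGB2HSV); h,sa,v=[hsv[...,i].astype(int) for i in range(3)]
m=((h>6)&(h<20)&(sa>85)&(sa<200)&(v>60)).astype(np.uint8)
n,l,st,ce=cv2.connectedComponentsWithStats(m)
for i in range(1,n):
    if st[i,4]>500:
        ys,xs=np.nonzero(l==i); W=ray(c,np.c_[xs,ys],20)[:,:2].astype(np.float32); print(st[i],cv2.minAreaRect(W))
E
```

```text
time: 2.65
tcp_pos: [525.4, 243.4, 48.5]
tool_rot: [179.9, 0.1, -4.0]
wrist_force: [1.1, -0.5, 0.4]
grip_width: 84.9
[526.64961635 243.95345147  49.94413076] [-1.79971134e+02 -5.41853513e-02 -4.02751281e+00]
[ 233  108   35  215 6635] ((524.5617065429688, 246.10781860351562), (19.75617218017578, 148.827880859375), 86.1429443359375)
[  29  170   78  125 3347] ((526.1481323242188, 366.5604553222656), (89.87501525878906, 20.192243576049805), 10.879854202270508)
```

View pics/w1.png

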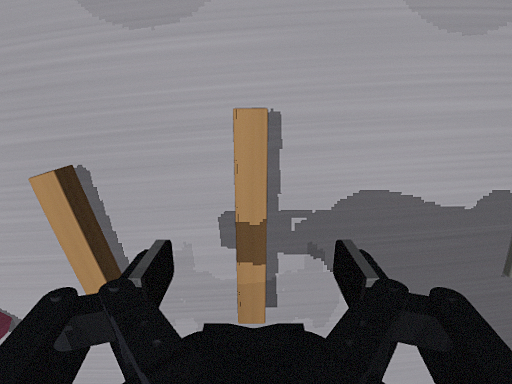

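The wrist view shows slat Q at pixel (250,215), between the open jaws and square to them. Its centre is (524.6,246), yaw -3.9°. Slat P's left end is at (70,230), clear of the fingers.

```bash
python3 -m creep '[[-1,2,-15,0,0,0,85],[-1,2,-30,0,0,0,85],[-1,2,-38,0,0,0,60],[-1,2,-38,0,0,0,30],[-1,2,-38,0,0,0,5],[-1,2,-38,0,0,0,5],[-1,2,-38,0,0,0,5],[-1,2,-38,0,0,0,5]]' 40; python3 -m creep '[[0,0,0,0,0,0,5],[0,0,0,0,0,0,5],[0,0,0,0,0,0,5],[0,0,0,0,0,0,5],[0,0,20,0,0,0,5],[0,0,50,0,0,0,5],[0,0,80,0,0,0,5],[0,0,80,0,0,0,5]]'
```

```text
time: 3.37
tcp_pos: [526.0, 246.3, 12.6]
tool_rot: [-179.9, -0.1, -4.0]
wrist_force: [-0.4, -0.2, 0.4]
grip_width: 18.8
time: 4.03
tcp_pos: [528.5, 247.4, 96.8]
tool_rot: [-179.7, -0.6, -4.0]
wrist_force: [0.8, 0.7, -0.5]
grip_width: 18.7
```

```bash
python3 -m creep '[[4,-20,0,0,0,0.11,5],[8,-45,0,0,0,0.22,5],[12,-75,0,0,0,0.33,5],[18,-105,0,0,0,0.44,5],[24,-135,0,0,0,0.55,5],[30,-160,0,0,0,0.66,5],[36,-180,0,0,0,0.77,5],[40,-200,0,0,0,0.85,5]]'; python3 -m creep '[[3,-20,0,0,0,0.11,5],[6,-40,0,0,0,0.22,5],[9,-55,0,0,0,0.33,5],[12,-65,0,0,0,0.44,5],[14,-74,0,0,0,0.55,5],[14,-78,0,0,0,0.66,5],[14,-78,0,0,0,0.76,5],[14,-78,0,0,0,0.76,5]]';python3 -m creep '[[0,0,0,0,0,0,5],[0,0,0,0,0,0,5],[0,0,0,0,0,0,5]]'
```

```text
time: 4.7
tcp_pos: [565.2, 43.8, 90.9]
tool_rot: [180.0, 0.0, 44.9]
wrist_force: [-0.3, 0.1, -0.5]
grip_width: 19.5
time: 5.37
tcp_pos: [578.5, -33.2, 90.6]
tool_rot: [-179.9, -0.0, 88.2]
wrist_force: [0.8, 1.1, -0.7]
grip_width: 18.7
time: 5.62
tcp_pos: [578.9, -31.7, 91.2]
tool_rot: [-180.0, -0.0, 88.2]
wrist_force: [0.1, 0.4, 0.2]
grip_width: 19.1
```

```bash
cat > stand.py <<'E'
from h import *
c=camera("wrist"); s=state(); print(s["tcp_pos"],s["tool_rot"])
hsv=cv2.cvtColor(c["img"],cv2.COLOR_RGB2HSV); h,sa,v=[hsv[...,i].astype(int) for i in range(3)]
m=((h>6)&(h<20)&(sa>85)&(sa<200)&(v>50)).astype(np.uint8)
n,l,st,ce=cv2.connectedComponentsWithStats(m)
for i in range(1,n):
    if st[i,4]>400:
        ys,xs=np.nonzero(l==i)
        for z in(28,48):
            W=ray(c,np.c_[xs,ys],z)[:,:2].astype(np.float32); r=cv2.minAreaRect(W); print(st[i],z,np.round(r[0],1),np.round(r[1],1),round(r[2],1))
import sys; save(sys.argv[1],c["img"])
E
python3 stand.py w2.png
```

```text
[578.94359838 -31.70372864  91.31450781] [-1.79996988e+02  5.18485464e-03  8.82084365e+01]
[   88   108   207   220 13362] 28 [564.6 -29.4] [131.4 209.2] 34.5
[   88   108   207   220 13362] 48 [566.2 -22.1] [118.1 188.1] 34.5
[ 107  242  102   32 2806] 28 [499.3 -70. ] [28.5 84. ] 88.6
[ 107  242  102   32 2806] 48 [507.5 -58.6] [25.6 75.6] 88.6
```

View pics/w2.png

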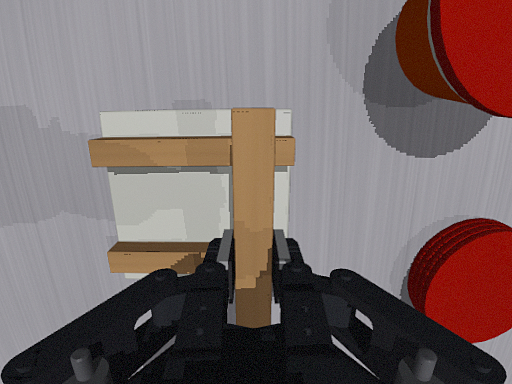

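The wrist view shows slat Q held over the far side of the stand. The fixed slats are at rows ~150 and ~255, with ends at (89,150), (295,148) and (108,262). I'll check the stand pose from those.

```bash
python3 - <<'E'
from h import *
c=camera("wrist")
print(ray(c,[(90,139.5),(90,166),(294,137),(295,164),(109,250),(109,272)],28).round(1))
print(ray(c,[(101,111),(292,110),],8).round(1), "held far end z~101:",ray(c,[(232,108),(275,108)],101).round(1))
E
```

```text
[[461.9  26.7  28. ]
 [458.2   7.3  28. ]
 [608.8  23.1  28. ]
 [609.7   3.7  28. ]
 [459.8 -62.3  28. ]
 [455.7 -82.9  28. ]]
[[462.9  46.4   8. ]
 [610.   41.4   8. ]] held far end z~101: [[571.4  43.7 101. ]
 [590.1  43.1 101. ]]
```

The stand centre comes out at (534.2,-30.5), yaw -1.6°, and the held slat at (579.5,-31.6), both as wanted. I'll lower and release.

```bash
python3 -m creep '[[0,0,-20,0,0,0,5],[0,0,-35,0,0,0,5],[0,0,-45,0,0,0,5],[0,0,-50,0,0,0,5],[0,0,-51,0,0,0,5],[0,0,-51,0,0,0,5],[0,0,-51,0,0,0,5]]'; python3 -m creep '[[0,0,0,0,0,0,30],[0,0,0,0,0,0,45],[0,0,0,0,0,0,45],[0,0,0,0,0,0,45],[0,0,25,0,0,0,45],[0,0,60,0,0,0,60],[0,0,100,0,0,0,85],[0,0,100,0,0,0,85]]'
```

```text
time: 6.3
tcp_pos: [579.4, -31.9, 40.7]
tool_rot: [179.9, -0.0, 88.2]
wrist_force: [-0.1, 0.2, -0.3]
grip_width: 19.0
time: 6.97
tcp_pos: [584.0, -31.1, 147.8]
tool_rot: [179.1, -0.1, 88.2]
wrist_force: [0.5, 0.8, 0.4]
grip_width: 79.2
```

```bash
python3 -m creep '[[-10,40,0,0,0,-0.11,85],[-18,75,0,0,0,-0.22,85],[-26,115,0,0,0,-0.33,85],[-34,150,0,0,0,-0.44,85],[-42,185,0,0,0,-0.55,85],[-50,220,0,0,0,-0.66,85],[-58,255,0,0,0,-0.77,85],[-60,290,0,0,0,-0.88,85]]'; python3 -m creep '[[-5,30,-10,0,0,-0.11,85],[-10,60,-20,0,0,-0.22,85],[-15,85,-40,0,0,-0.33,85],[-20,98,-60,0,0,-0.44,85],[-21,102,-80,0,0,-0.47,85],[-21,102,-90,0,0,-0.47,85],[-21,102,-90,0,0,-0.47,85],[-21,102,-90,0,0,-0.47,85]]'; python3 stand.py w3.png
```

```text
time: 7.63
tcp_pos: [517.3, 259.8, 140.3]
tool_rot: [-180.0, 0.0, 37.6]
wrist_force: [0.5, -0.5, 0.3]
grip_width: 84.9
time: 8.3
tcp_pos: [498.5, 358.6, 50.1]
tool_rot: [179.9, 0.0, 10.8]
wrist_force: [0.2, 0.1, -0.6]
grip_width: 85.0
[499.28303149 358.83811786  51.0429789 ] [ 1.79991716e+02 -8.26546280e-02  1.07983949e+01]
[ 234  109   34  213 6533] 28 [500.4 361.8] [141.5  19. ] 10.9
[ 234  109   34  213 6533] 48 [509.3 363.3] [123.5  16.6] 10.9
```

```bash
python3 -m creep '[[-2,2,-15,0,0,0,85],[-2,2,-30,0,0,0,85],[-2,2,-39,0,0,0,60],[-2,2,-39,0,0,0,30],[-2,2,-39,0,0,0,5],[-2,2,-39,0,0,0,5],[-2,2,-39,0,0,0,5],[-2,2,-39,0,0,0,5]]'; python3 -m creep '[[0,0,0,0,0,0,5],[0,0,0,0,0,0,5],[0,0,0,0,0,0,5],[0,0,0,0,0,0,5],[0,0,20,0,0,0,5],[0,0,50,0,0,0,5],[0,0,90,0,0,0,5],[0,0,90,0,0,0,5]]'
```

```text
time: 9.02
tcp_pos: [497.0, 362.4, 12.7]
tool_rot: [-179.9, -0.1, 10.9]
wrist_force: [0.3, 0.3, -0.5]
grip_width: 19.2
time: 9.68
tcp_pos: [499.8, 365.0, 108.5]
tool_rot: [-179.6, -0.7, 10.9]
wrist_force: [0.5, 2.2, 0.0]
grip_width: 18.8
```

```bash
python3 -m creep '[[0,-20,0,0,0,0.1,5],[5,-50,0,0,0,0.2,5],[5,-85,0,0,0,0.3,5],[5,-120,0,0,0,0.4,5],[5,-155,0,0,0,0.5,5],[5,-190,0,0,0,0.6,5],[5,-220,0,0,0,0.7,5],[5,-245,0,0,0,0.8,5]]'; python3 -m creep '[[0,-30,0,0,0,0.1,5],[-3,-60,0,0,0,0.2,5],[-6,-90,0,0,0,0.3,5],[-9,-115,0,0,0,0.4,5],[-12,-132,0,0,0,0.5,5],[-13,-145,0,0,0,0.55,5],[-13,-145,0,0,0,0.553,5],[-13,-145,0,0,0,0.553,5]]';python3 -m creep '[[0,0,0,0,0,0,5],[0,0,0,0,0,0,5],[0,0,0,0,0,0,5]]'; python3 -c '
from h import *
s=state();print(s["tcp_pos"],s["tool_rot"])'
```

```text
time: 10.35
tcp_pos: [500.6, 113.6, 101.0]
tool_rot: [180.0, 0.1, 56.9]
wrist_force: [-0.4, -0.1, 0.1]
grip_width: 19.1
time: 11.02
tcp_pos: [487.9, -28.5, 101.1]
tool_rot: [-180.0, -0.0, 88.2]
wrist_force: [-0.1, 0.3, -0.5]
grip_width: 19.1
time: 11.27
tcp_pos: [488.2, -26.6, 101.5]
tool_rot: [180.0, -0.0, 88.5]
wrist_force: [-0.8, -1.2, 0.2]
grip_width: 19.1
[488.20903176 -26.57085958 101.45828394] [ 1.79974461e+02 -3.62442210e-02  8.85157544e+01]
```

Now (+1,-2), lower to about 40, release, rise, and look.

```bash
python3 -m creep '[[1,-2,-20,0,0,0,5],[1,-2,-40,0,0,0,5],[1,-2,-52,0,0,0,5],[1,-2,-58,0,0,0,5],[1,-2,-60,0,0,0,5],[1,-2,-61,0,0,0,5],[1,-2,-61,0,0,0,5]]'; python3 -m creep '[[0,0,0,0,0,0,30],[0,0,0,0,0,0,45],[0,0,0,0,0,0,45],[0,0,0,0,0,0,45],[0,0,25,0,0,0,45],[0,0,60,0,0,0,60],[0,0,100,0,0,0,60],[0,0,100,0,0,0,60]]'; python3 -m creep '[[0,-40,0,0,0,0,60],[0,-80,0,0,0,0,60],[0,-120,0,0,0,0,60],[0,-160,10,0,0,0,60],[0,-190,10,0,0,0,60],[0,-210,10,0,0,0,60],[0,-210,10,0,0,0,60]]'
python3 - <<'E'
from h import *
c=camera("side");d=camera("scene");w=camera("wrist")
a=cv2.resize(c["img"][90:210,200:340],(560,480),interpolation=cv2.INTER_CUBIC)
save("s2.png",a)
save("w4.png",w["img"])
for c in(c,d):
    hsv=cv2.cvtColor(c["img"],cv2.COLOR_RGB2HSV); h,s,v=[hsv[...,i].astype(int) for i in range(3)]
    m=((h>6)&(h<20)&(s>85)&(v>110)).astype(np.uint8); n,l,st,ce=cv2.connectedComponentsWithStats(m)
    for i in range(1,n):
        if st[i,4]>60:
            ys,xs=np.nonzero(l==i);W=ray(c,np.c_[xs,ys],45)[:,:2].astype(np.float32);r=cv2.minAreaRect(W)
            if abs(r[0][1])<150 and r[0][0]<700: print(ce[i].round(),np.round(r[0],1),np.round(r[1],1),round(r[2],1))
s=state();print(s["tcp_pos"],s["tool_rot"])
E
```

```text
time: 11.85
tcp_pos: [489.3, -29.5, 40.8]
tool_rot: [179.9, -0.0, 88.4]
wrist_force: [-0.1, -0.2, 0.0]
grip_width: 18.6
time: 12.52
tcp_pos: [493.4, -29.3, 146.5]
tool_rot: [179.3, -0.0, 88.4]
wrist_force: [0.4, 0.9, 0.5]
grip_width: 60.2
time: 13.1
tcp_pos: [487.7, -247.2, 149.8]
tool_rot: [-180.0, 0.2, 87.8]
wrist_force: [-0.4, 0.1, -0.3]
grip_width: 60.0
[264. 158.] [584.5 -31.7] [147.7  29.4] 89.0
[283. 164.] [521.5 -29. ] [148.1  83. ] 88.9
[200. 198.] [488.6 -30.8] [145.2  26.3] 88.7
[209. 215.] [550.2 -33.9] [146.1  83. ] 88.3
[ 488.93211681 -238.93907231  150.27940791] [-1.79997640e+02 -7.28632668e-02  8.84454606e+01]
```

View pics/s2.png

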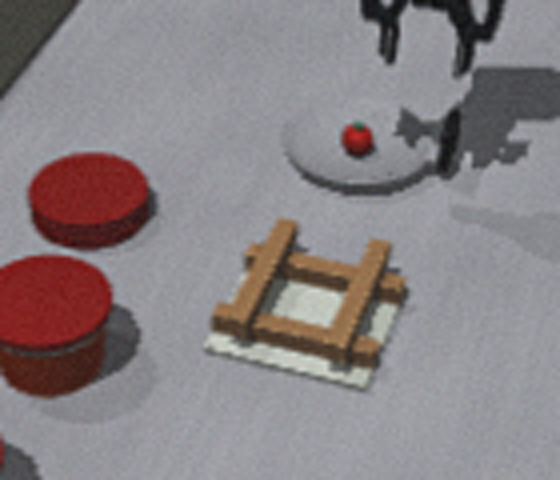

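View pics/w4.png

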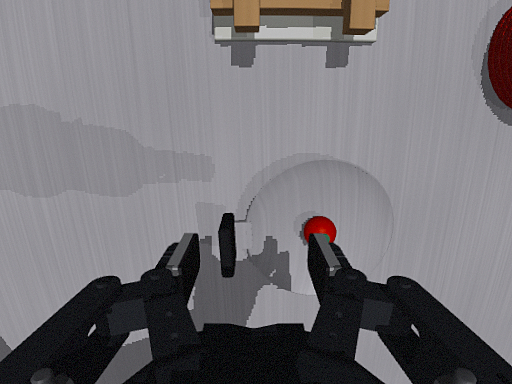

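The side crop shows the four slats forming a neat square. The wrist view shows the tab between the jaws at columns 219–236, rows 212–277, and the tomato at (321,231), partly behind a finger. Next I measure the grip.

```bash
python3 - <<'E'
from h import *
c=camera("wrist"); g=c["img"]
v=g.max(2)
m=np.zeros(v.shape,np.uint8); m[205:285,212:245]=(v[205:285,212:245]<40)
ys,xs=np.nonzero(m); print(xs.min(),xs.max(),ys.min(),ys.max())
for y in (214,225,240,255,270,275): 
    r=xs[ys==y]; print(y,r.min(),r.max()) if len(r) else 0
for z in(62,40,17):
    W=ray(c,np.c_[xs,ys],z)[:,:2].astype(np.float32); r=cv2.minAreaRect(W); print(z,np.round(r[0],1),np.round(r[1],1),round(r[2],1))
hsv=cv2.cvtColor(g,cv2.COLOR_RGB2HSV); h,s=hsv[...,0],hsv[...,1]
m=(((h<6)|(h>172))&(s>150)).astype(np.uint8); m[:,400:]=0
ys,xs=np.nonzero(m); (cx,cy),rr=cv2.minEnclosingCircle(np.c_[xs,ys].astype(np.float32)); print(cx,cy,rr,ray(c,[(cx,cy)],20).round(1),state()["tcp_pos"])
print("cam",-cv2.Rodrigues(c["rvec"])[0].T@np.array(c["tvec"]).ravel())
E
```

```text
218 235 214 278
214 230 230
225 220 232
240 219 233
255 220 234
270 221 233
275 221 232
62 [ 463.3 -282.3] [14.4 63.8] 0.1
40 [ 460.7 -293.9] [15.8 70.1] 0.1
17 [ 457.9 -306.1] [17.3 76.7] 0.1
223.66094970703125 340.90234375 175.611083984375 [[ 447.2 -431.9   20. ]] [ 489.1583172  -238.15601463  150.39975548]
cam [ 490.39277658 -164.43591289  285.59413213]
```

```bash
python3 - <<'E'
from h import *
c=camera("wrist")
print(ray(c,[(218.5,245),(227,278.5)],62).round(1)); print(ray(c,[(235.5,245),(227,212)],17).round(1))
g=c["img"]; hsv=cv2.cvtColor(g,cv2.COLOR_RGB2HSV); h,s=hsv[...,0],hsv[...,1]
m=(((h<6)|(h>172))&(s>150)).astype(np.uint8); m[:,345:]=0;m[:,:295]=0;m[:205]=0;m[260:]=0
ys,xs=np.nonzero(m); print(xs.min(),xs.max(),ys.min(),ys.max()); 
print(ray(c,[((xs.min()+xs.max())/2,ys.min()+(xs.max()-xs.min())/2)],22).round(1))
E
```

```text
[[ 456.5 -279.1   62. ]
 [ 462.2 -314.1   62. ]]
[[ 467.9 -302.7   17. ]
 [ 460.8 -264.7   17. ]]
303 334 219 259
[[ 555.3 -290.3   22. ]]
```

The tab spans x 456.5–468 and y -314…-265, so it is 11.4 by 49.4 mm against the given 12 by 50. The grip is at (462.2,-289.4), the tomato is at (555.3,-290.3), 93 mm away (nominal 94), and the dish yaw is about 0°.

```bash
python3 -m creep '[[-14,-25,0,0,0,0.02,50],[-27,-51,-10,0,0,0.02,50],[-27,-51,-40,0,0,0.02,50],[-27,-51,-60,0,0,0.02,50],[-27,-51,-70,0,0,0.02,50],[-27,-51,-75,0,0,0.02,50],[-27,-51,-75,0,0,0.02,50],[-27,-51,-75,0,0,0.02,50]]' 70
python3 - <<'E'
from h import *
c=camera("wrist"); save("w5.png",c["img"]); s=state();print(s["tcp_pos"],s["tool_rot"])
E
```

```text
time: 14.02
tcp_pos: [463.2, -290.2, 76.1]
tool_rot: [179.9, 0.0, 89.7]
wrist_force: [0.5, -0.1, 0.8]
grip_width: 50.0
[ 463.27541761 -290.57797994   76.44138288] [1.79879442e+02 3.79879996e-02 8.96332300e+01]
```

View pics/w5.png

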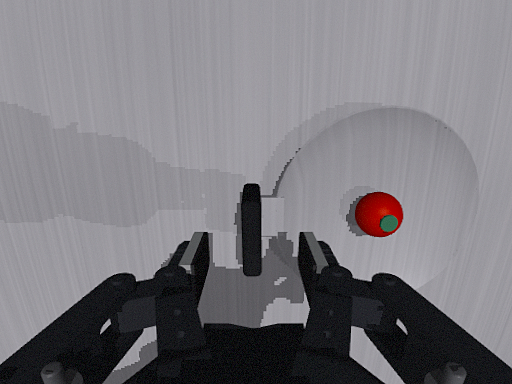

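The wrist view shows the tab at columns 242–262, centred within about 1 mm between the pads (210 and 301) and square to them. The tomato is at (379,214). I'll descend and close gently.

```bash
python3 -m creep '[[-1,1,-10,0,0,0,50],[-1,1,-20,0,0,0,50],[-1,1,-30,0,0,0,50],[-1,1,-37,0,0,0,50],[-1,1,-40,0,0,0,50],[-1,1,-40,0,0,0,50],[-1,1,-40,0,0,0,50]]'; python3 -m creep '[[0,0,0,0,0,0,40],[0,0,0,0,0,0,32],[0,0,0,0,0,0,26],[0,0,0,0,0,0,22],[0,0,0,0,0,0,18],[0,0,0,0,0,0,15],[0,0,0,0,0,0,13],[0,0,0,0,0,0,11]]' 70; python3 -m creep '[[0,0,0,0,0,0,9],[0,0,0,0,0,0,6],[0,0,0,0,0,0,3],[0,0,0,0,0,0,3],[0,0,0,0,0,0,3],[0,0,0,0,0,0,3]]'; python3 -c '
from h import *
s=state();print(s["tcp_pos"],s["tool_rot"],s["wrist_force"],s["grip_width"])'
```

```text
time: 14.65
tcp_pos: [461.0, -290.0, 35.0]
tool_rot: [-180.0, -0.0, 89.6]
wrist_force: [0.3, 0.1, -0.1]
grip_width: 50.4
time: 15.32
tcp_pos: [461.3, -290.1, 35.5]
tool_rot: [180.0, 0.0, 89.6]
wrist_force: [1.1, 0.9, 1.4]
grip_width: 11.9
time: 15.82
tcp_pos: [461.3, -290.1, 35.5]
tool_rot: [180.0, 0.0, 89.6]
wrist_force: [0.2, 0.4, 3.1]
grip_width: 11.1
[ 461.27997887 -290.131029     35.50416771] [1.79967178e+02 6.51232716e-03 8.95529271e+01] [0.22592087 0.36192505 3.11581668] 11.110272257336272
```

The tab is gripped at 11.1 mm. Now a gentle lift.

```bash
python3 -m creep '[[0,0,1,0,0,0,3],[0,0,3,0,0,0,3],[0,0,6,0,0,0,3],[0,0,10,0,0,0,3],[0,0,14,0,0,0,3],[0,0,19,0,0,0,3],[0,0,24,0,0,0,3],[0,0,30,0,0,0,3]]'; python3 -m creep '[[0,0,6,0,0,0,3],[0,0,12,0,0,0,3],[0,0,18,0,0,0,3],[0,0,24,0,0,0,3],[0,0,30,0,0,0,3],[0,0,36,0,0,0,3],[0,0,42,0,0,0,3],[0,0,48,0,0,0,3]]'; python3 -m creep '[[0,0,6,0,0,0,3],[0,0,12,0,0,0,3],[0,0,18,0,0,0,3],[0,0,24,0,0,0,3],[0,0,29,0,0,0,3],[0,0,34,0,0,0,3],[0,0,38,0,0,0,3],[0,0,42,0,0,0,3]]';python3 -m creep '[[0,0,3,0,0,0,3],[0,0,5,0,0,0,3],[0,0,6,0,0,0,3],[0,0,6,0,0,0,3],[0,0,6,0,0,0,3]]'
cat > look.py <<'E'
from h import *; import sys
a=camera("side")["img"][30:220,190:380]; b=camera("wrist")["img"]
a=cv2.resize(a,(384,384),interpolation=cv2.INTER_CUBIC); b=cv2.resize(b,(416,312))
b=np.vstack([b,np.zeros((72,416,3),np.uint8)]); save(sys.argv[1],np.hstack([a,b])); s=state();print(s["tcp_pos"],s["tool_rot"],s["wrist_force"],s["wrist_torque"])
E
python3 look.py l1.png
```

```text
time: 16.48
tcp_pos: [460.9, -290.2, 65.8]
tool_rot: [-180.0, -0.0, 89.5]
wrist_force: [-1.1, 0.0, -2.1]
grip_width: 10.8
time: 17.15
tcp_pos: [460.9, -290.1, 113.9]
tool_rot: [-180.0, -0.0, 89.5]
wrist_force: [0.3, 0.4, -1.6]
grip_width: 11.0
time: 17.82
tcp_pos: [460.9, -290.2, 155.7]
tool_rot: [-180.0, 0.0, 89.5]
wrist_force: [-0.3, -0.4, -1.4]
grip_width: 11.3
time: 18.23
tcp_pos: [460.9, -290.1, 161.2]
tool_rot: [-180.0, -0.0, 89.5]
wrist_force: [-0.3, -0.2, -1.4]
grip_width: 11.2
[ 460.78918032 -290.11753089  161.0696035 ] [-1.79967118e+02 -1.56587206e-02  8.95414653e+01] [-0.33039253  0.0110669  -1.23586611] [0.06079377 0.1214028  0.02404243]
```

View pics/l1.png

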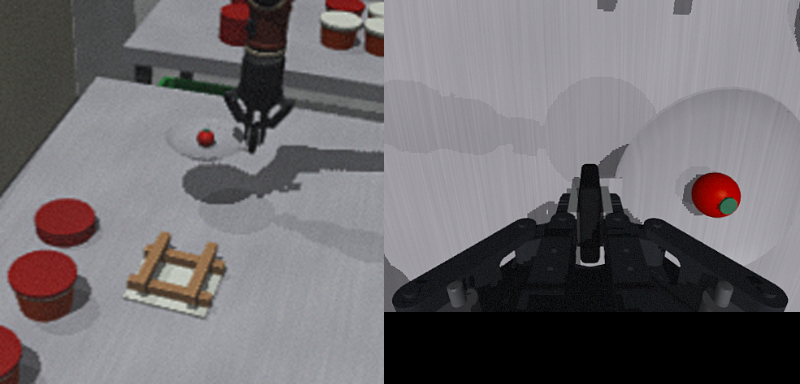

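The dish is level and lifted with the tomato central, and the slat square is undisturbed. Next I turn it about the dish's own axis, so the tomato stays put; first I compute the arc offsets.

```bash
python3 -c '
import numpy as np
for T in ([0,.01,.03,.06,.10,.15,.20,.25,.30],[.3,.35,.4,.45,.5,.55,.6,.65,.7],[.7,.75,.8,.85,.9,.95,1.,1.05,1.1],[1.1,1.15,1.2,1.25,1.3,1.35,1.4,1.45,1.49],[1.49,1.52,1.54,1.55,1.55]):
    T=np.array(T);x=94*(1-np.cos(T));y=-94*np.sin(T)
    print([[float(round(a,1)),float(round(b,1)),float(round(c,2))] for a,b,c in zip(x-x[0],y-y[0],T-T[0])][1:])'
```

```text
[[0.0, -0.9, 0.01], [0.0, -2.8, 0.03], [0.2, -5.6, 0.06], [0.5, -9.4, 0.1], [1.1, -14.0, 0.15], [1.9, -18.7, 0.2], [2.9, -23.3, 0.25], [4.2, -27.8, 0.3]]
[[1.5, -4.5, 0.05], [3.2, -8.8, 0.1], [5.2, -13.1, 0.15], [7.3, -17.3, 0.2], [9.7, -21.4, 0.25], [12.2, -25.3, 0.3], [15.0, -29.1, 0.35], [17.9, -32.8, 0.4]]
[[3.1, -3.5, 0.05], [6.4, -6.9, 0.1], [9.9, -10.1, 0.15], [13.5, -13.1, 0.2], [17.2, -15.9, 0.25], [21.1, -18.5, 0.3], [25.1, -21.0, 0.35], [29.3, -23.2, 0.4]]
[[4.2, -2.0, 0.05], [8.6, -3.8, 0.1], [13.0, -5.4, 0.15], [17.5, -6.8, 0.2], [22.1, -7.9, 0.25], [26.7, -8.9, 0.3], [31.3, -9.5, 0.35], [35.1, -9.9, 0.39]]
[[2.8, -0.2, 0.03], [4.7, -0.3, 0.05], [5.6, -0.3, 0.06], [5.6, -0.3, 0.06]]
```

```bash
python3 -m creep '[[0,-0.9,0,0,0,0.01,3],[0,-2.8,0,0,0,0.03,3],[0.2,-5.6,0,0,0,0.06,3],[0.5,-9.4,0,0,0,0.1,3],[1.1,-14,0,0,0,0.15,3],[1.9,-18.7,0,0,0,0.2,3],[2.9,-23.3,0,0,0,0.25,3],[4.2,-27.8,0,0,0,0.3,3]]'; python3 -m creep '[[1.5,-4.5,0,0,0,0.05,3],[3.2,-8.8,0,0,0,0.1,3],[5.2,-13.1,0,0,0,0.15,3],[7.3,-17.3,0,0,0,0.2,3],[9.7,-21.4,0,0,0,0.25,3],[12.2,-25.3,0,0,0,0.3,3],[15,-29.1,0,0,0,0.35,3],[17.9,-32.8,0,0,0,0.4,3]]'; python3 -m creep '[[3.1,-3.5,0,0,0,0.05,3],[6.4,-6.9,0,0,0,0.1,3],[9.9,-10.1,0,0,0,0.15,3],[13.5,-13.1,0,0,0,0.2,3],[17.2,-15.9,0,0,0,0.25,3],[21.1,-18.5,0,0,0,0.3,3],[25.1,-21,0,0,0,0.35,3],[29.3,-23.2,0,0,0,0.4,3]]'; python3 -m creep '[[4.2,-2,0,0,0,0.05,3],[8.6,-3.8,0,0,0,0.1,3],[13,-5.4,0,0,0,0.15,3],[17.5,-6.8,0,0,0,0.2,3],[22.1,-7.9,0,0,0,0.25,3],[26.7,-8.9,0,0,0,0.3,3],[31.3,-9.5,0,0,0,0.35,3],[35.1,-9.9,0,0,0,0.39,3]]'; python3 -m creep '[[2.8,-0.2,0,0,0,0.03,3],[4.7,-0.3,0,0,0,0.05,3],[5.6,-0.3,0,0,0,0.06,3],[5.6,-0.3,0,0,0,0.06,3],[5.6,-0.3,0,0,0,0.06,3],[5.6,-0.3,0,0,0,0.06,3]]'; python3 look.py l2.png
```

```text
time: 19.0
tcp_pos: [465.0, -318.6, 161.1]
tool_rot: [-180.0, 0.0, 106.9]
wrist_force: [0.8, 0.3, -2.5]
grip_width: 11.2
time: 19.67
tcp_pos: [483.0, -351.5, 161.1]
tool_rot: [-180.0, 0.0, 129.8]
wrist_force: [-0.4, -0.4, -1.4]
grip_width: 11.2
time: 20.33
tcp_pos: [512.3, -374.9, 161.0]
tool_rot: [-180.0, -0.0, 152.7]
wrist_force: [1.0, -0.4, -2.2]
grip_width: 11.2
time: 21.0
tcp_pos: [547.6, -384.7, 160.8]
tool_rot: [-180.0, -0.0, 175.0]
wrist_force: [-1.1, 0.3, -1.8]
grip_width: 11.1
time: 21.5
tcp_pos: [552.9, -384.3, 161.3]
tool_rot: [-180.0, -0.0, 178.3]
wrist_force: [0.8, -0.1, -1.3]
grip_width: 10.9
[ 552.93632291 -384.2664933   161.34555627] [-1.79982123e+02 -7.21084939e-03  1.78340404e+02] [ 0.00578171  0.18469895 -3.28103387] [-0.07590763 -0.00043094 -0.04419313]
```

View pics/l2.png

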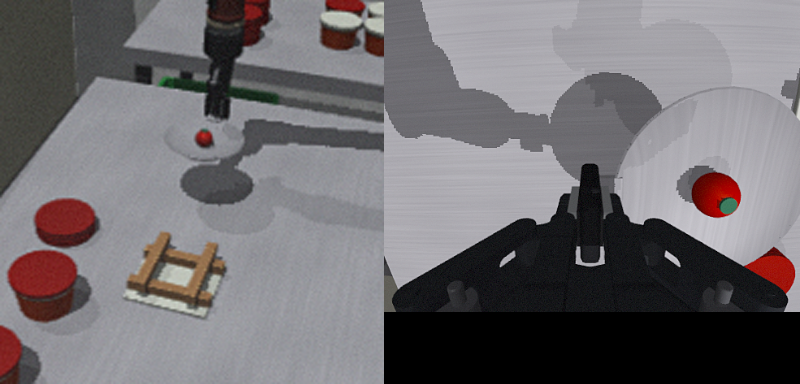

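The quarter turn is done and the tomato is unmoved in the dish. Now I carry it smoothly by (-21.5, +260, +20).

```bash
python3 -m creep '[[-0.1,1,0.1,0,0,0,3],[-0.2,3,0.2,0,0,0,3],[-0.5,6,0.5,0,0,0,3],[-0.8,10,0.8,0,0,0,3],[-1.2,15,1.2,0,0,0,3],[-1.7,21,1.7,0,0,0,3],[-2.3,28,2.2,0,0,0,3],[-3,36,2.8,0,0,0,3]]'; python3 -m creep '[[-0.7,8,0.6,0,0,0,3],[-1.3,16,1.2,0,0,0,3],[-2,24,1.9,0,0,0,3],[-2.6,32,2.5,0,0,0,3],[-3.3,40,3.1,0,0,0,3],[-4,48,3.7,0,0,0,3],[-4.6,56,4.4,0,0,0,3],[-5.3,64,5,0,0,0,3]]'; python3 -m creep '[[-0.7,8,0.6,0,0,0,3],[-1.3,16,1.2,0,0,0,3],[-2,24,1.9,0,0,0,3],[-2.6,32,2.5,0,0,0,3],[-3.3,40,3.1,0,0,0,3],[-4,48,3.7,0,0,0,3],[-4.6,56,4.4,0,0,0,3],[-5.3,64,5,0,0,0,3]]'; python3 -m creep '[[-0.7,8,0.6,0,0,0,3],[-1.3,16,1.2,0,0,0,3],[-2,24,1.9,0,0,0,3],[-2.6,32,2.5,0,0,0,3],[-3.3,40,3.1,0,0,0,3],[-4,48,3.7,0,0,0,3],[-4.6,56,4.4,0,0,0,3],[-5.3,64,5,0,0,0,3]]'; python3 -m creep '[[-0.6,7,0.5,0,0,0,3],[-1.1,13,1,0,0,0,3],[-1.5,18,1.4,0,0,0,3],[-1.8,22,1.7,0,0,0,3],[-2.1,26,2,0,0,0,3],[-2.4,29,2.2,0,0,0,3],[-2.5,31,2.4,0,0,0,3],[-2.6,32,2.5,0,0,0,3]]'; python3 -m creep '[[0,0,0,0,0,0,3],[0,0,0,0,0,0,3],[0,0,0,0,0,0,3],[0,0,0,0,0,0,3],[0,0,0,0,0,0,3],[0,0,0,0,0,0,3],[0,0,0,0,0,0,3],[0,0,0,0,0,0,3]]'
cat > fin.py <<'E'
from h import *
s=state();print(s["time"],s["tcp_pos"],s["tool_rot"],s["wrist_force"],abs(s["joint_velocities"]).max(),s["grip_width"])
g=s["tcp_pos"]; y=np.radians(s["tool_rot"][2]-90); well=g+[94*np.cos(y),94*np.sin(y),-15]; print("well expected",well)
for n in("scene","side"):
    c=camera(n); hsv=cv2.cvtColor(c["img"],cv2.COLOR_RGB2HSV); h,sa,v=[hsv[...,i].astype(int) for i in range(3)]
    m=(((h<6)|(h>172))&(sa>150)&(v>60)).astype(np.uint8); k,l,st,ce=cv2.connectedComponentsWithStats(m)
    p=proj(c,[well])[0]; i=1+np.argmin(np.linalg.norm(ce[1:]-p,axis=1)); print(n,p.round(1),"tomato px",ce[i].round(1),st[i,4],"at height:",ray(c,[ce[i]],well[2]).round(1))
E
python3 fin.py; python3 look.py l3.png
```

```text
time: 22.27
tcp_pos: [550.0, -347.3, 164.2]
tool_rot: [180.0, -0.0, 178.4]
wrist_force: [0.9, 0.4, -1.0]
grip_width: 11.1
time: 22.93
tcp_pos: [544.7, -283.3, 169.2]
tool_rot: [-180.0, 0.0, 178.4]
wrist_force: [-0.0, -0.3, -2.0]
grip_width: 11.0
time: 23.6
tcp_pos: [539.4, -219.3, 174.2]
tool_rot: [-180.0, 0.0, 178.4]
wrist_force: [-0.2, 0.4, -1.6]
grip_width: 11.2
time: 24.27
tcp_pos: [534.1, -155.3, 179.2]
tool_rot: [-180.0, -0.0, 178.4]
wrist_force: [-0.3, -0.6, -2.1]
grip_width: 11.2
time: 24.93
tcp_pos: [531.6, -124.0, 181.6]
tool_rot: [-180.0, 0.0, 178.4]
wrist_force: [0.3, -0.2, -1.1]
grip_width: 11.1
time: 25.6
tcp_pos: [531.6, -124.2, 181.6]
tool_rot: [-180.0, -0.0, 178.3]
wrist_force: [-0.4, 1.4, -1.0]
grip_width: 11.3
25.6 [ 531.56086675 -124.20317332  181.58021339] [-1.79995737e+02 -4.16931262e-03  1.78349475e+02] [-0.41666102  1.37426818 -0.98168807] 0.15065542100807888 11.308213236576787
well expected [534.26835915 -30.24217352 166.58021339]
scene [203.  183.3] tomato px [203.  184.9] 61 at height: [[539.4 -32.6 166.6]]
side [278.8 131.6] tomato px [278.  132.1] 54 at height: [[536.2 -27.  166.6]]
[ 531.5638032  -124.12336599  181.59164034] [-1.79995108e+02 -3.50816070e-03  1.78356791e+02] [ 0.35595365  0.38542334 -1.99471365] [-0.14938042 -0.01690533 -0.0362297 ]
```

View pics/l3.png

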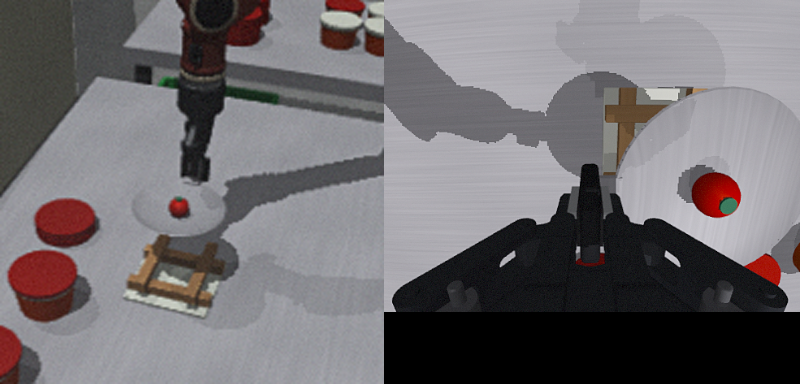

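The dish sits over the square, with the tomato within about 5 mm of the expected well in both views and the slats undisturbed. I'll let it settle briefly and hand in.

```bash
python3 -m creep '[[0,0,0,0,0,0,3],[0,0,0,0,0,0,3],[0,0,0,0,0,0,3],[0,0,0,0,0,0,3],[0,0,0,0,0,0,3],[0,0,0,0,0,0,3],[0,0,0,0,0,0,3],[0,0,0,0,0,0,3]]'; python3 -c '
from rig import *
print(job_done())'
```

```text
time: 26.47
tcp_pos: [531.6, -124.1, 181.6]
tool_rot: [-180.0, -0.0, 178.4]
wrist_force: [-0.9, -0.4, -1.5]
grip_width: 11.3
the job is handed in; nothing more can be done
None
```

The job is handed in at 26.5 s of the 64 s allowed; no verdict was reported. Both plain slats lie crosswise on the stand. I lifted the dish by its tab, turned it a quarter turn anticlockwise about its own axis and carried it over the stand, where the gripper still holds it.

**Slats:** I set them down about 45 mm either side of the stand's centre, squared to it. Camera pictures after release, and again at the end, show an undisturbed square. The orange and pink look-alikes, the tubs and the lids were not touched.

**Dish:** From the measured tool pose, its middle is at (534, -30) against a stand centre of (534, -30.5), with its underside about 99 mm above the top slats. The tool is within 0.1° of vertical and at rest, and the tab is on the robot's right. I did not measure the dish's own tilt separately; it only looks level in the pictures.

**Tomato:** Two views put it within about 6 mm of the middle. They differ from each other by about 6 mm, mostly from its small size in the picture.

No check failed.

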